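Make up a gift order and draw the long carton out of its display

ROBOT

A 6-joint arm with a two-finger parallel gripper is mounted at the origin on the work surface. World frame = base frame: x ahead of the robot, y to its left, z up, the work surface at z = 0. Lengths are in m, angles in rad, forces in N, time in s.
With the tool pointing down it reaches from about 0.325 to 0.9 m from the base axis. Payload 6.1 kg.
Tool frame: the origin (TCP) lies between the finger pads; the fingertips stand 25 mm ahead of it and the grasp point (between the pads) lies 6 mm ahead of it; z points along the fingers, y is the line along which they close (so a half turn about z gives the same grasp; the last joint's range is limited). The gripper opens to 87 mm and grips with 3 to 60 N. Pads are 19 mm wide; open, the fingers measure 117 mm over their backs; the gripper's body (75 mm by 190 mm) begins 51 mm behind the grasp point.
Start: joints at [-1.265, 0.22, 1.526, -0, 1.395, -0.126], TCP at [0.262, -0.568, 0.248] pointing down, gripper open.
Joint ranges: [-2.98, 2.98], [-0.91, 2.08], [0.09, 2.57], [-1.24, 4.39], [0.2, 2.65], [-2.68, 2.68]. Speed limits (rad/s): [2.57, 2.57, 3.01, 3.14, 3.14, 3.14].

INTERFACE

Orientations are given as [roll, pitch, yaw] about the fixed x, y, z axes, in that order (R = Rz(yaw) Ry(pitch) Rx(roll)).
In Python, from cell import move_pose, servo_line, goto_joints, ungrasp, close, hold, inverse_kinematics, get_image, camera_model, PlanningError, sign_off, read_clock, read_joint_pos, read_qd, read_joint_torque, read_tool_pos, read_tool_rot, read_ft_force, read_ft_torque, read_grip_width, read_grasp_force gives the robot as it stands. Calls block until the motion is done:
- move_pose(position, orientation): joint-space move of the TCP to a pose.
- servo_line(position, frame=None, v=0.15, max_force=None): straight line of the TCP; frame=None keeps the orientation; v is the mean speed in m/s. With max_force (N) it stops when the force on the tool has changed by that much, and returns True; else False.
- goto_joints(angles): joint-space move.
- ungrasp() and close(effort=None): open the fingers fully, or close them until they stop; effort is the grip in N (None keeps the last).
- hold(seconds).
- inverse_kinematics(position, orientation): joint angles nearest the present ones, or None.
- get_image(name): name is "scene" or "top"; returns the picture (480x640x3 uint8, blue, green, red); there is no depth.
- camera_model(name): a dict with "K" (3x3 intrinsics, pixels), "rvec" (rotation vector, rad) and "tvec" (3), from world to camera coordinates, as OpenCV has them. Camera axes: x right, y down, z forward; pixel columns grow to the right and rows downward; lengths in m; the calibration is good to about 2 mm. A picture is of the moment at which its call begins. camera_model takes no time and is no camera call.
A pose or a line that the arm cannot do raises PlanningError and nothing moves.
- sign_off(): hands the job in; it is judged then, once.
Readings, each from a call of its own:
- read_clock(): time.
- read_joint_pos(): joint angles.
- read_qd(): joint speeds.
- read_joint_torque(): joint torques, N m.
- read_tool_pos(): TCP position.
- read_tool_rot(): TCP orientation.
- read_ft_force(): force on the tool from outside, world axes, zero at the start.
- read_ft_torque(): the same for the moment, N m.
- read_grip_width(): finger opening in m.
- read_grasp_force(): force on a finger pad.
Only numpy, scipy, OpenCV 4.12 (cv2) and the standard library are available. Lean on these libraries where they do the work, as an engineer would, in place of code of your own. Each camera call takes 0.05 s, during which the arm holds its last target. There are 200 camera calls.

TASK

Make up the gift order: the low blue tray already holds one round tin with a yellow lid, so add two more from the counter to make exactly three, all standing flat on the tray's floor, and leave the last tin standing on the counter. Then take the long orange carton out of the half-covered display box, tilting its free end up through the opening (it is longer than the opening) without straining it against the box, and finish while holding it up, at rest in the gripper, all of it at least a hand's width (10 cm) higher than the box. Leave the other goods on the counter where they stand.

Things in the scene. Friction and masses are not known exactly. Their poses are not given: they have to be found in the camera images.
- tray: Low open blue gift tray, fixed to the counter, 280 (its x) x 126 (its y) x 22 mm high, walls and floor 5 mm thick, inside 270 x 116 mm. Origin: centre of its underside, on the counter. It starts with one tin (tin0) somewhere along its long middle line.
- tin0_mid (a point): The tin that is already in the tray: round aluminium tin with yellow lid, 48 mm diameter, 30 mm high, about 70 g, standing upright. The point is its centre, half-way up (15 mm above its underside); z is its axis.
- tin1_mid (a point): A tin on the counter: round aluminium tin with yellow lid, 48 mm diameter, 30 mm high, about 70 g, standing upright. The point is its centre, half-way up (15 mm above its underside); z is its axis.
- tin2_mid (a point): A tin on the counter: round aluminium tin with yellow lid, 48 mm diameter, 30 mm high, about 70 g, standing upright. The point is its centre, half-way up (15 mm above its underside); z is its axis.
- tin3_mid (a point): A tin on the counter: round aluminium tin with yellow lid, 48 mm diameter, 30 mm high, about 70 g, standing upright. The point is its centre, half-way up (15 mm above its underside); z is its axis.
- display: White display box, fixed, 276 (its x) x 132 mm. Origin: centre of its underside, on the counter; +x points to its open end. Floor 4 mm thick. From x = -20 to +130 mm an open-topped well, 116 mm wide inside, side walls 45 mm high; end wall at x = +130 to +138 mm, 64 mm high. From x = -138 to -20 mm it is roofed by a wood cover over a lane 40 mm wide (in y), closed at x = -130 mm.
- cover_edge (a point): Middle of the edge of the display box's wood cover, where the opening begins, at the cover's underside: x = -20 mm, z = 66 mm in the box's frame. The cover is 6 mm thick (top 72 mm above the counter). Axes as the box's.
- carton_mid (a point): Long rigid orange carton with blue bands near its ends, 230 (its x) x 22 x 22 mm, about 80 g, lying on the display box's floor nearly along the box's x, about 90 to 105 mm of it under the cover, its other end lying 6 to 22 mm short of the well's end wall. The point is its centre; its x runs to the end in the open well.
- carton_out (a point): Centre of the carton's end face that lies in the open well (115 mm from its centre along its +x).
- carton_in (a point): Centre of the carton's end face that lies under the cover (115 mm from its centre along its -x).
- lotion: Bystander: amber bottle, 44 mm diameter, 130 mm high. Origin: centre of its underside.
- candle: Bystander: blue candle jar with wooden lid, 70 mm diameter, 70 mm high. Origin: centre of its underside.
- mug: Bystander: white mug, 80 mm diameter, 90 mm high. Origin: centre of its underside.
- soapbox: Bystander: green soap box, 90 x 60 x 30 mm. Origin: centre of its underside.
- dish: Bystander: terracotta dish, 100 mm diameter, 35 mm high. Origin: centre of its underside.
Things that resemble listed ones, but are neither listed nor needed, are in the scene too. What is shaped like the part that bears tin3_mid but black is not meant.

How it is judged:
By the outcome, as a careful person would: the job done as asked, in the order asked, and still so for the second after the job is handed in, while the arm keeps its last pose, push and grip.
It also fails if it takes over 70 s, if anything falls off the work surface, if the arm or the gripper's body presses on something with over 40 N, if the wrist force passes 120 N, or if a joint passes its speed limit or range.

## Working session

There is one attempt and no reset: what is moved stays moved. The work goes in short steps, each a Python script; the robot and the scene stay as the last script left them, time stands still between calls to the robot, and variables do not carry over. Pictures are saved under pics/ and viewed, at most 10 in all, crops included, and the job is handed in when it is done.

```bash
mkdir -p pics; python3 - <<'E'
from cell import *
import cv2
for n in("scene","top"):
    cv2.imwrite(f"pics/{n}0.png",get_image(n)); m=camera_model(n); print(n,m)
    R=cv2.Rodrigues(m["rvec"])[0] if 0 else cv2.Rodrigues(__import__('numpy').array(m["rvec"],float))[0]; print(-R.T@m["tvec"])
print(read_tool_rot(),read_clock())
E
```

```text
scene {'K': array([[563.76992706,   0.        , 326.29459082],
       [  0.        , 563.76992706, 233.43849278],
       [  0.        ,   0.        ,   1.        ]]), 'rvec': array([ 1.92341844,  1.20371656, -0.62962621]), 'tvec': array([-0.23177673, -0.23358098,  2.21149568])}
[ 1.84690756 -0.6152378   1.09973114]
top {'K': array([[541.47685184,   0.        , 321.54243799],
       [  0.        , 541.47685184, 238.53104844],
       [  0.        ,   0.        ,   1.        ]]), 'rvec': array([ 2.14855499, -2.18927242,  0.09722307]), 'tvec': array([0.01888637, 0.59441952, 1.42364955])}
[ 4.55177404e-01 -4.82255182e-04  1.47420575e+00]
[-3.13987743e+00 -2.26648844e-04  4.31769581e-01] 0.1
```

View pics/top0.png

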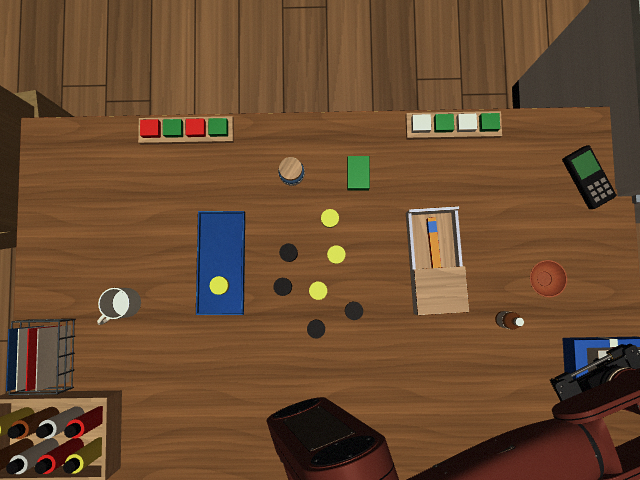

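View pics/scene0.png

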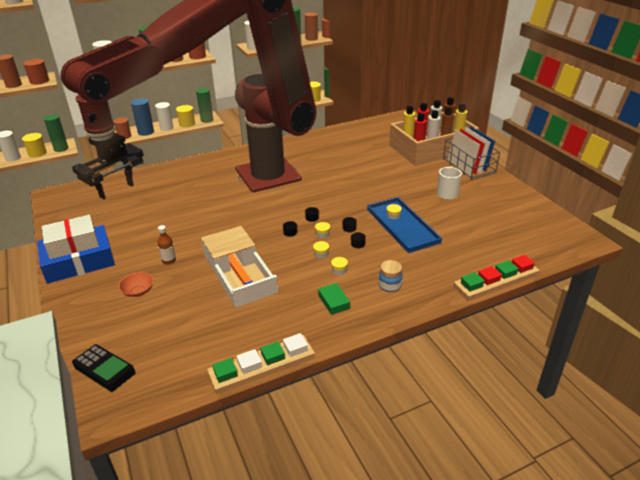

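The top view shows the tray at (221,262) with its tin at (219,285), counter tins at (330,218), (336,254) and (318,290), and the display box at (438,262) with its open end up. The orange carton runs from (432,218) to (436,268). The scene view agrees with this.

```bash
cat > h.py <<'E'
from cell import *
import cv2, numpy as np
def ray(n,uv,z):
    m=camera_model(n);R=cv2.Rodrigues(m["rvec"])[0];c=-R.T@m["tvec"]
    d=R.T@np.linalg.inv(m["K"])@np.array([uv[0],uv[1],1.]); return (c+d*(z-c[2])/d[2])
def blobs(im,lo,hi,amin=15,roi=None):
    m=cv2.inRange(cv2.cvtColor(im,cv2.COLOR_BGR2HSV),np.array(lo),np.array(hi))
    if roi: k=np.zeros_like(m);x0,y0,x1,y1=roi;k[y0:y1,x0:x1]=255;m&=k
    cs=cv2.findContours(m,cv2.RETR_EXTERNAL,cv2.CHAIN_APPROX_NONE)[0]
    return [c for c in cs if cv2.contourArea(c)>=amin]
E
python3 - <<'E'
from h import *
np.set_printoptions(precision=4,suppress=True)
t=cv2.imread("pics/top0.png");s=cv2.imread("pics/scene0.png")
for n,im,roi in(("top",t,(180,190,400,330)),("scene",s,(280,190,450,290))):
    for c in blobs(im,(22,120,120),(35,255,255),15,roi):
        (u,v),r=cv2.minEnclosingCircle(c);M=cv2.moments(c);p=(M['m10']/M['m00'],M['m01']/M['m00'])
        print(n,np.array(p),r,cv2.contourArea(c),ray(n,p,.03))
for nm,lo,hi,z,roi in(("tray",(105,100,50),(125,255,255),.022,(180,190,260,330)),("carton",(8,170,150),(18,255,255),.026,(410,205,470,275)),("band",(105,150,100),(125,255,255),.026,(410,205,470,275))):
    for c in blobs(t,lo,hi,8,roi):
        b=cv2.boxPoints(cv2.minAreaRect(c));print(nm,cv2.contourArea(c));print(np.array([[*p,*ray("top",p,z)[:2]] for p in b]))
cv2.imwrite("pics/box.png",cv2.resize(t[200:325,395:485],None,fx=4.7,fy=4.7,interpolation=cv2.INTER_CUBIC))
E
```

```text
top [317.7217 290.2437] 9.360300064086914 245.5 [0.4568 0.0204 0.03  ]
top [218.4788 284.9958] 9.09187126159668 236.0 [0.4756 0.2843 0.03  ]
top [335.8126 254.1245] 9.34318733215332 249.0 [ 0.552  -0.0296  0.03  ]
top [329.541  217.4894] 9.238099098205566 236.0 [ 0.651  -0.0148  0.03  ]
scene [339.0127 263.0295] 8.062357902526855 158.0 [ 0.657  -0.0148  0.03  ]
scene [320.7261 246.7673] 7.6656012535095215 137.5 [ 0.5585 -0.0297  0.03  ]
scene [322.083  227.2195] 7.287722587585449 124.5 [0.4637 0.0197 0.03  ]
scene [393.41 209.13] 6.670932292938232 100.0 [0.4753 0.2862 0.03  ]
tray 4705.0
[[196.     211.       0.6768   0.3469]
 [244.     211.       0.6743   0.2165]
 [244.     314.       0.3975   0.2178]
 [196.     314.       0.3998   0.3458]]
carton 215.0
[[428.8536 232.6829   0.6052  -0.2807]
 [436.8658 231.7927   0.6072  -0.3023]
 [440.7683 266.9146   0.5127  -0.309 ]
 [432.7561 267.8049   0.5108  -0.2876]]
carton 12.5
[[428.     220.       0.6395  -0.2797]
 [428.     217.       0.6477  -0.28  ]
 [435.     217.       0.6473  -0.2988]
 [435.     220.       0.6392  -0.2985]]
band 67.5
[[428.     221.       0.6368  -0.2796]
 [436.     221.       0.6364  -0.3011]
 [436.     231.       0.6094  -0.3001]
 [428.     231.       0.6098  -0.2786]]
```

View pics/box.png

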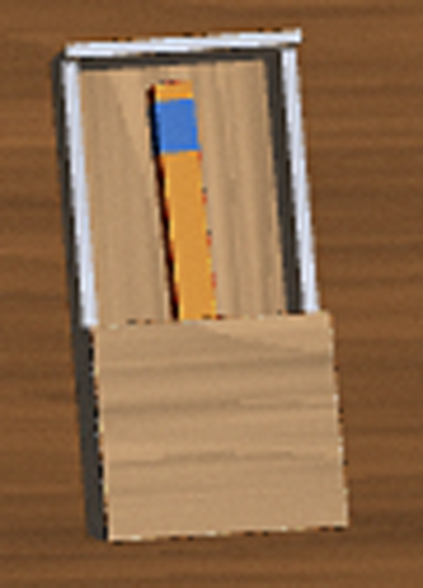

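The calibration checks out: tray length comes to 0.277 m and width to 0.129 m, and the tins are 48 mm across. I'll pick the two tins that stand freest, with the fingers turned 35° so they fit between the tray walls.

```bash
python3 - <<'E'
from h import *
np.set_printoptions(precision=4,suppress=True)
D=[np.pi,0,.61]
def pick_place(p,q):
    move_pose([*p,.12],D); servo_line([*p,.030],v=.15); close(20)
    w=read_grip_width(); servo_line([*p,.13],v=.25); print("grip",w,read_grip_width())
    if read_grip_width()<.04: raise SystemExit("lost")
    move_pose([*q,.13],D); servo_line([*q,.060],v=.2)
    hit=servo_line([*q,.0345],v=.05,max_force=6); print("hit",hit,read_tool_pos())
    ungrasp(); servo_line([*q,.13],v=.25); print(read_clock())
pick_place([.651,-.0148],[.612,.282])
pick_place([.552,-.0296],[.544,.283])
move_pose([.45,-.05,.30],[np.pi,0,.3]) 
cv2.imwrite("pics/top1.png",get_image("top"));cv2.imwrite("pics/scene1.png",get_image("scene"))
t=cv2.imread("pics/top1.png")
for c in blobs(t,(22,120,120),(35,255,255),15,(180,190,400,330)):
    M=cv2.moments(c);p=(M['m10']/M['m00'],M['m01']/M['m00']);print(np.array(p),cv2.contourArea(c),ray("top",p,.035))
# box geometry: cover corners (zoom pixels -> image), carton axis
z=lambda x,y:((x+.5)/4.7-.5+395,(y+.5)/4.7-.5+200)
print("cover",*[ray("top",z(*p),.072)[:2] for p in((92,325),(331,312),(107,540),(348,525))])
print("endwall",*[ray("top",z(*p),.064)[:2] for p in((67,47),(301,31),(298,41),(66,57))])
print("carton",*[ray("top",z(*p),.026)[:2] for p in((153,85),(190,82),(179,318),(214,318))])
E
```

```text
grip 0.04750107863363091 0.047292949287141305
hit True [0.6116 0.2819 0.0346]
8.225
grip 0.04731478803582619 0.04752995573969006
hit True [0.5437 0.2829 0.0347]
15.1583
[218.4788 284.9958] 236.0 [0.4755 0.2833 0.035 ]
[219.1805 258.8308] 234.5 [0.5449 0.2814 0.035 ]
[219.5109 233.5348] 230.0 [0.6127 0.2805 0.035 ]
cover [ 0.5074 -0.2305] [ 0.5121 -0.3619] [ 0.3902 -0.2346] [ 0.3959 -0.3661]
endwall [ 0.6632 -0.2232] [ 0.6697 -0.3541] [ 0.6641 -0.3522] [ 0.6576 -0.2225]
carton [ 0.6459 -0.2777] [ 0.6472 -0.2989] [ 0.5122 -0.2875] [ 0.5118 -0.3073]
```

View pics/scene1.png

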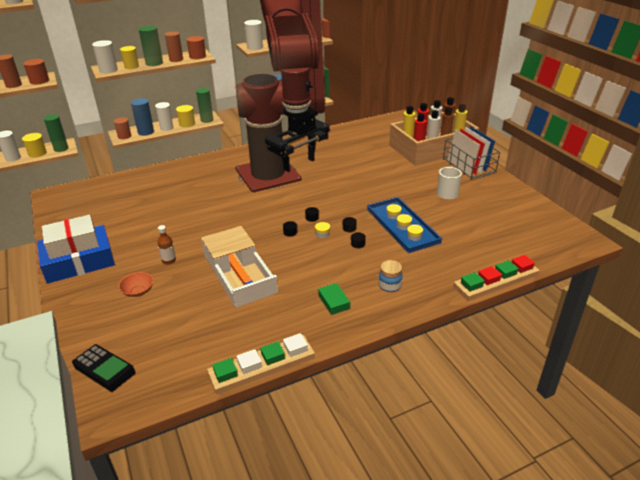

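Three tins now stand in a row in the tray (lids at about (395,209), (404,221) and (415,231)) and one is left on the counter at (322,229). The box has its origin near (0.530, -0.295) and yaw 2.2°. The carton's out end is at box x = 117 mm with yaw 3.9°, and both fit the given ranges.

The open fingers measure 117 mm and won't fit square into the 116 mm well. I'll go in turned 35°, close lightly, turn to line up with the carton, then grip firmly.

```bash
python3 - <<'E'
from h import *
np.set_printoptions(precision=4,suppress=True)
p=[.5946,-.2922]; y0=.039-.61; yc=.069
move_pose([*p,.16],[np.pi,0,y0]); servo_line([*p,.085],v=.15)
f0=np.array(read_ft_force())
hit=servo_line([*p,.034],v=.04,max_force=4); print("hit",hit,read_tool_pos(),np.array(read_ft_force())-f0)
if hit: servo_line([*p,.085],v=.05); raise SystemExit
close(3); print("closed",read_grip_width(),read_ft_force()-f0,read_ft_torque())
for a in np.linspace(y0,yc,6)[1:]:
    move_pose([*p,.034],[np.pi,0,a]); print(read_grip_width(),np.array(read_ft_force())-f0,read_ft_torque())
close(5);print(read_grip_width(),read_clock())
cv2.imwrite("pics/top2.png",get_image("top"))
s=get_image("scene");cv2.imwrite("pics/scene2.png",cv2.resize(s[160:320,150:330],None,fx=3.3,fy=3.3,interpolation=cv2.INTER_CUBIC))
E
```

```text
hit False [ 0.5949 -0.2923  0.0344] [-0.2916  0.2049  0.1293]
closed 0.03702719706530127 [ 0.1179  0.9826 -0.3101] [0.0201 0.0752 0.1246]
0.032405660810975 [-0.2946 -0.4898 -0.3272] [-0.0707  0.1039  0.1697]
0.028430266583907102 [-1.0716 -0.3956 -0.0417] [-0.0944  0.1467  0.1297]
0.02557514506781803 [-0.4453  0.4533 -0.9288] [-0.0679  0.0752  0.1202]
0.022841877036266858 [ 1.8992  0.3231 -0.949 ] [-0.1162 -0.0209  0.146 ]
0.021910257086564917 [ 0.3068  0.4308 -0.0364] [-0.06   -0.0464 -0.0014]
0.02201214733717706 22.325
```

View pics/scene2.png

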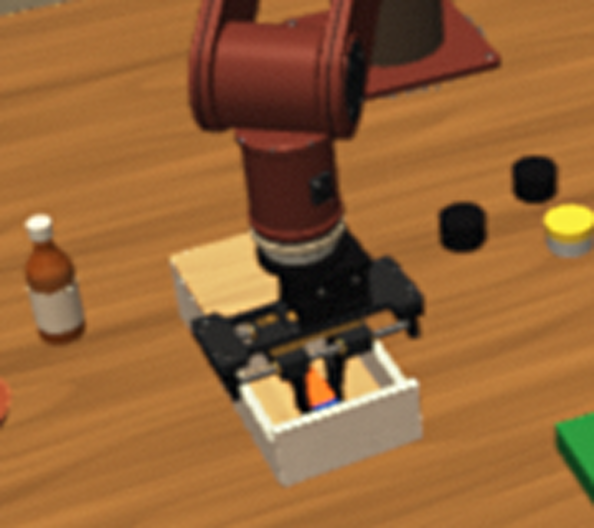

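The width reads 22.0 mm with almost no moment, so the pads lie flush on the carton. Next I'll grip firmly, lift 7 mm, tilt 15° about the inner end (7 mm clear of both floor and cover edge), slide out along the carton's axis and lift.

```bash
cat > lift.py <<'E'
from h import *
np.set_printoptions(precision=3,suppress=True)
yc=.069; u=np.array([np.cos(yc),np.sin(yc),0]); a=.178
def tcp(p0,b,th):
    return p0-a*u+u*(a*np.cos(th)-.030*np.sin(th))+np.array([0,0,b+a*np.sin(th)+.030*np.cos(th)]),[np.pi,-th,yc]
E
python3 - <<'E'
from lift import *
close(35); t=np.array(read_tool_pos());p0=np.array([t[0],t[1],0]);np.save("p0.npy",p0)
f0=np.array(read_ft_force());print(t,read_grip_width())
def go(b,th,v=.05):
    P,o=tcp(p0,b,th); hit=servo_line(P,o,v=v,max_force=8)
    print(round(np.degrees(th)),hit,np.array(read_ft_force())-f0,np.array(read_ft_torque()),read_grip_width())
    if hit: raise SystemExit("contact")
go(.0115,0)
for d in (3,6,9,12,15): go(.011,np.radians(d))
s=get_image("scene");cv2.imwrite("pics/scene3.png",cv2.resize(s[160:320,150:330],None,fx=3.3,fy=3.3,interpolation=cv2.INTER_CUBIC))
print(read_clock(),read_tool_pos())
E
```

```text
[ 0.595 -0.292  0.034] 0.02117418227678754
0 False [-0.81   0.107 -1.957] [-0.002 -0.047 -0.039] 0.022055141680443483
3 False [-0.362 -0.155 -2.004] [0.025 0.018 0.054] 0.021518110505884303
6 False [-0.687 -0.88  -1.94 ] [ 0.006  0.017 -0.043] 0.021694994209532678
9 False [ 0.029 -0.237 -1.931] [0.02  0.087 0.021] 0.021676694784405703
12 False [-0.977  0.297 -1.43 ] [0.006 0.17  0.014] 0.021777310643232517
15 False [-1.451  0.396 -2.926] [-0.013  0.16  -0.017] 0.02149189098421075
24.6917 [ 0.581 -0.293  0.086]
```

View pics/scene3.png

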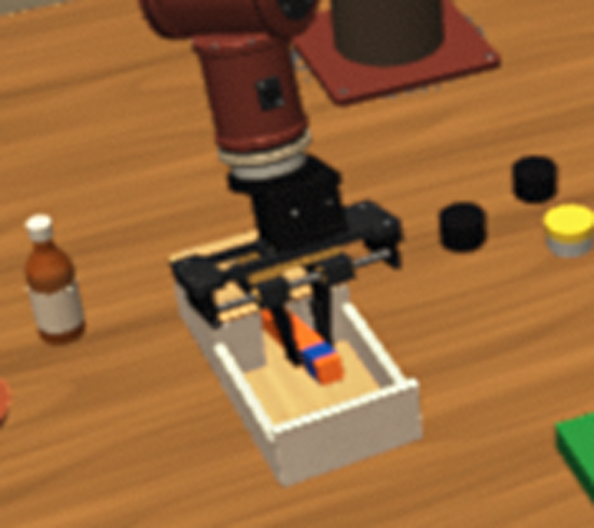

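The free end is up, with its end face near zoom (330,370), which is about (250,272) in the full image. I'll check that against the expected position, and average the force readings, before pulling.

```bash
python3 - <<'E'
from lift import *
p0=np.load("p0.npy");m=camera_model("scene")
def rd():
    F=[];T=[]
    for _ in range(8): hold(.03);F.append(read_ft_force());T.append(read_ft_torque())
    return np.mean(F,0),np.mean(T,0)
print(*rd())
c,s=np.cos(np.radians(15)),np.sin(np.radians(15))
C=p0-a*u+[0,0,.011]; X=lambda l,y,h:C+u*(l*c-h*s)+np.array([-u[1],u[0],0])*y+np.array([0,0,l*s+h*c])
P=np.array([X(.23,y,h) for y in(-.011,.011) for h in(0,.022)])
print("pred end face",cv2.projectPoints(P,m["rvec"],m["tvec"],m["K"],None)[0].reshape(-1,2).mean(0))
for c_ in blobs(get_image("scene"),(4,170,130),(18,255,255),8,(225,235,275,290)):
    M=cv2.moments(c_);print("orange",M['m10']/M['m00'],M['m01']/M['m00'],cv2.contourArea(c_))
E
```

```text
[ 0.219  0.117 -0.692] [ 0.009  0.144 -0.   ]
pred end face [249.086 271.699]
orange 249.66315789473686 271.8140350877193 47.5
orange 241.95370370370367 260.8935185185185 36.0
orange 231.0111111111111 257.55555555555554 15.0
orange 267.26247771836006 252.28475935828877 374.0
orange 242.30718954248366 239.36601307189542 25.5
```

The end face matches to within a pixel (249.7,271.8 measured against 249.1,271.7 predicted), and the force is just the carton's weight, so it hangs free. Now I'll pull it out and lift.

```bash
python3 - <<'E'
from lift import *
p0=np.load("p0.npy");th=np.radians(15);P,o=tcp(p0,.011,th)
d=u*np.cos(th)+np.array([0,0,np.sin(th)])
for k in(.045,.09,.135):
    hit=servo_line(P+d*k,o,v=.07,max_force=7);print(hit,np.array(read_ft_force()),read_ft_torque(),read_grip_width())
    if hit: raise SystemExit("contact")
Q=P+d*.135; servo_line(Q+[0,0,.10],o,v=.12)
Q2=Q+[-.05*u[0],0,.24]; servo_line(Q2,o,v=.12); hold(1)
print(read_tool_pos(),read_grip_width(),read_qd(),read_clock())
s=get_image("scene");cv2.imwrite("pics/scene4.png",s)
t=get_image("top")
for c in blobs(t,(22,120,120),(35,255,255),15,(180,190,400,330)):
    M=cv2.moments(c);p=(M['m10']/M['m00'],M['m01']/M['m00']);print(ray("top",p,.035))
E
```

```text
False [-0.75   1.05  -1.089] [-0.021  0.165  0.065] 0.02170826386536939
False [-0.016  0.116 -0.769] [0.035 0.14  0.017] 0.021722060594782537
False [ 0.63   0.121 -0.863] [0.024 0.175 0.05 ] 0.021740986839063538
[ 0.661 -0.284  0.361] 0.021413230967329305 [ 0.    -0.     0.     0.001 -0.001  0.001] 30.7583
[0.457 0.02  0.035]
[0.476 0.283 0.035]
[0.545 0.281 0.035]
[0.613 0.28  0.035]
```

View pics/scene4.png

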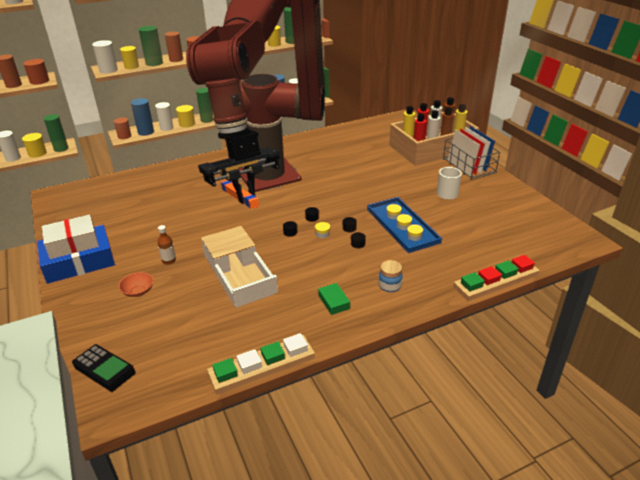

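The carton hangs in the gripper at about (238,190), its lowest point about 0.28 m up against the 0.172 m required. The box is empty, three tins are in the tray, one is on the counter, and the other goods stand where they were.

```bash
python3 -c "
from cell import *
print(sign_off())"
```

```text
the job is handed in; nothing more can be done
None
```

The job is handed in: three tins stand in the tray, the last one is on the counter, and the carton came out without contact and is held at rest about 21 cm above the box top.

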